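# Set the roller gap of a bench tube roller

### The job

Set the gap of the tube roller on the desk: turn its dark adjustment ring clockwise (seen from above the ring) until the two rollers touch and it stops, then back it off three clicks (20 degrees each, 60 in all). Then press the raised black lock lever at its side fully down, and let go; leave the vials, the label roll and the tweezers where they are.

Things in the scene. Friction and masses are not known exactly. Their poses are not given: they have to be found in the camera images.
- tube_roller: Bench tube roller, fixed to the desk. Grey foot plate 150 x 170 x 14 mm, white head leaning 30 degrees to the front. Origin: on the desk below the ring; x to the device's back, y to its left, z up. The ring's axis points along (-0.5, 0, 0.866) in this frame, starting from the ring's foot at (0, 0, 115 mm). Rollers on the front of the head below the ring; lock lever on the right (-y).
- ring_grip (a point): Point on the ring's axis, 20 mm above its lower face, 10 mm below its upper. The adjustment ring: dark ribbed steel, 52 mm diameter (54 over the ribs), 30 mm tall; a fixed 18 mm stem sticks out 5 mm above its middle; the head is 8 mm below it. The point turns with the ring; its z is the axis, up out of the ring. Grip across the diameter, at any angle round the axis, tool along the axis.
- ring (a joint): Ring angle, rad: 0 where the rollers touch (firm stop), growing anticlockwise seen from above the ring (rollers open, 1.2 mm of gap a click). Range 0 to 2.79. It clicks every 20 degrees (0.349 rad), also at 0, and rests only at clicks; it takes about 0.1 N m to turn. Starts 4 to 7 clicks open. Three clicks is 1.047.
- fixed_roller (a point): Centre of the lower, fixed rubber roller (16 mm diameter, 46 mm long, along the device's y).
- moving_roller: Upper rubber roller, 16 mm diameter, 46 mm long, driven by the ring; origin at its centre. Its centre is 16 mm from that of the fixed roller when they touch.
- lock_lever (a joint): Angle of the lock lever in rad: 0 is level and locked (a firm stop), 0.9 is fully raised. It starts raised at 0.6 to 0.85, stays where it is left and takes about 2 N at the pad to move. It does not block the ring.
- lever_pad (a point): Middle of the upper face of the lever's pad, 26 x 28 mm. The lever is black, 76 mm long, pointing to the device's right (-y); its hinge runs along the device's x through (0, -78, 40) mm of tube_roller, 62 mm from the pad's middle. Locked, the pad's upper face is 45 mm above the desk.
- vial_a: Dropper vial, 24 mm wide, 64 mm tall, standing behind the device; origin under its centre. Leave alone.
- vial_b: Another dropper vial, 24 mm wide, 64 mm tall, standing behind the device; origin under its centre. Leave alone.
- label_roll: Roll of white labels, 68 mm diameter, 30 mm high, lying flat to the left of the device; origin under its centre. Leave alone.
- tweezers: Steel tweezers, 130 mm long, 14 mm wide, 9 mm high, lying in front of the device; origin under its centre, length along its y. Leave alone.

How it is judged (in metres and radians):
On the way, in this order (a step that is already met when the one before it is completed fails the run):
1. the ring is turned clockwise until the rollers touch (within 5 degrees of its stop) (value of joint ring below 0.087 rad), for 0.2 s.
2. the ring is backed off three clicks (within 0.4 click) (value of joint ring between 0.908 and 1.187 rad), for 0.3 s.
3. the lock lever is pressed fully down (within 5 degrees) (value of joint lock_lever below 0.09 rad), for 0.2 s.
At the end, for the whole second after the job is handed in: The ring stands three clicks (60 degrees, within 8 degrees) open from where the rollers touch, the lock lever is down within 5 degrees of level, and the robot has let go (all of step 2 and value of joint lock_lever below 0.09 rad and contact force between the fingers and tube_roller below 0.1 N).
It fails at once if one vial shifted by more than 20 mm or tipped by more than 30 degrees (distance of vial_a from where it was at the start of the episode above 0.02 m or angle between vial_a's own z axis and vertical above 0.52 rad).
It fails at once if the other vial shifted by more than 20 mm or tipped by more than 30 degrees (distance of vial_b from where it was at the start of the episode above 0.02 m or angle between vial_b's own z axis and vertical above 0.52 rad).
It fails at once if the label roll shifted by more than 20 mm or tipped by more than 30 degrees (distance of label_roll from where it was at the start of the episode above 0.02 m or angle between label_roll's own z axis and vertical above 0.52 rad).
It fails at once if the tweezers shifted by more than 20 mm or tipped by more than 30 degrees (distance of tweezers from where it was at the start of the episode above 0.02 m or angle between tweezers's own z axis and vertical above 0.52 rad).
It also fails if it takes over 64 s, if anything falls off the work surface, if the arm or the gripper's body presses on something with over 40 N, if the wrist force passes 120 N, or if a joint passes its speed limit or range.

### The arm

A 6-joint arm with a two-finger parallel gripper is mounted at the origin on a cart in front of the work surface, level with it; the furniture and walls round the work are solid. World frame = base frame: x ahead of the robot, y to its left, z up, the work surface at z = 0. Lengths are in mm, angles in rad, forces in N, time in s.
With the tool pointing down it reaches from about 350 to 975 mm from the base axis. Payload 7.1 kg.
Tool frame: the origin (TCP) lies midway between the tips of the shut fingers; the grasp point (between the pads) lies 19 mm behind it (ctrl.grasp_offset is the distance from the TCP to the grasp point, in mm); z points along the fingers, y is the line along which they close (so a half turn about z gives the same grasp; the last joint's range is limited). The gripper opens to 88 mm and grips with 3 to 60 N. Pads are 20 mm wide; open, the fingers measure 115 mm over their backs; the gripper's body (75 mm by 178 mm) begins 61 mm behind the grasp point.
Start: joints at [-1.178, 0.423, 1.63, -0, 1.089, -0.019], TCP at [250.177, -572.727, 222.675] pointing down, gripper open.
Joint ranges: [-3, 3], [-0.9, 2.11], [0.09, 2.58], [-1.31, 4.45], [0.11, 2.69], [-2.54, 2.54]. Speed limits (rad/s): [2.39, 2.39, 3.01, 3.14, 3.14, 3.14].

### API

Orientations are given as a rotation vector (axis times angle).
In Python, from workcell import ctrl gives the robot as it stands. The module is installed in compiled form; this text tells all that it offers.
- The arm moves only by the tool servo_tool, never from a script. Its argument "rows" is a list of rows, each a list of 7 numbers: the turn, a rotation vector about the tool's x, y, z as a fraction of full scale, then the shift along the tool's x, y, z as a fraction of full scale, then the finger opening in mm, from 0 to 87.8. A call has 1 to 10 rows; each row is the pose to reach, as a shift and turn from the pose commanded when the call began, along the tool's axes at that moment; what a row does not reach only later rows make up. Full scale, the value 1, is 20 cm for a shift and 1.5 rad for a turn. A row lasts 1/8 s, in which the tool goes at most 62.5 mm and 10.7 degrees, less where a joint would pass 70% of its speed; a pose out of reach is approached as far as the arm can. A call with a number of a shift or a turn outside -1 to 1 is refused whole. A call with a gripper value outside its range is refused whole. The fingers move at their own pace and stop on an object; the grip force is fixed at half the most. Time passes only in rows, so rows that repeat a pose let the fingers close. It gives the time, the measured TCP pose, the force, the opening and the grip force at its end, in the units of the state.
- ctrl.get_obs(): the state, without advancing time (a new reading comes with each control period).
- ctrl.get_image(name): name is "side" or "top"; returns (picture, depth): 400x640x3 uint8, red, green, blue; 400x640 float32, mm along the optical axis (not along the pixel's ray), 0 where there is no reading.
- ctrl.camera_info(name): a dict with "intrinsics" (3x3 intrinsics, pixels), "R" (3x3) and "t" (3): a world point X has camera coordinates R X + t. Camera axes: x right, y down, z forward; pixel columns grow to the right and rows downward; lengths in mm; the calibration is good to about 2 mm. A picture is of the moment at which its call begins. camera_info takes no time and is no camera call.
- ctrl.close_job(): hands the job in; it is judged then, once.
The state is a dict: "t": time; "qpos": joint angles; "qvel": joint speeds; "joint_torque": joint torques, N m; "ee_pos": TCP position; "orientation": TCP orientation; "ft_force": force on the tool from outside, world axes, zero at the start; "moment": the same for the moment, N m; "width": finger opening in mm; "grasp_force": force on a finger pad.
Only numpy, scipy, OpenCV 4.12 (cv2) and the standard library are available. Lean on these libraries where they do the work, as an engineer would, in place of code of your own. Each camera call takes 0.05 s, during which the arm holds its last target. There are 200 camera calls.

## Working session

There is one attempt and no reset: what is moved stays moved. The work goes in short steps, Python scripts to look and compute and a tool call to move; the robot and the scene stay as the last step left them, time stands still between calls to the robot, and variables do not carry over. Pictures are saved under pics/ and viewed, at most 10 in all, crops included, and the job is handed in when it is done.

Besides the shell and the picture viewer there is one more tool, called as name([rows], argument=value, ...), one row to a line, values as JSON. servo_tool: Moves the arm, as the interface text tells. Its arguments: {"type":"object","properties":{"rows":{"type":"array","items":{"type":"array","items":{"type":"number"}}}},"required":["rows"]}

```bash
mkdir -p pics
cat > h.py <<'E'
import numpy as np,cv2
from workcell import ctrl
from scipy.spatial.transform import Rotation as Ro
def snap(n,f):
    im,d=ctrl.get_image(n); cv2.imwrite('pics/'+f+'.png',im[:,:,::-1]); np.savez('pics/'+f+'.npz',im=im,d=d); return im,d
def pts(n,d):
    c=ctrl.camera_info(n);K=np.array(c['intrinsics']);R=np.array(c['R']);t=np.array(c['t'])
    v,u=np.mgrid[:400,:640]
    p=np.stack([(u-K[0,2])/K[0,0]*d,(v-K[1,2])/K[1,1]*d,d],-1)
    return (p-t)@R
E
python3 - <<'E'
from h import *
a,_=snap('side','s0');b,_=snap('top','t0')
for n in('side','top'):
    c=ctrl.camera_info(n);print(n,np.round(-np.array(c['R']).T@np.array(c['t'])),np.round(np.array(c['R'])[2],2),np.array(c['intrinsics'])[0])
o=ctrl.get_obs();print(o['t'],o['ee_pos'],o['orientation'],o['width'])
E
```

```text
side [ 612. -625.  629.] [ 0.03  0.79 -0.61] [404.74825144   0.         316.54518057]
top [544.  74. 968.] [ 0.1  -0.01 -1.  ] [378.25200315   0.         314.696366  ]
0.1 [ 249.97832299 -572.27399462  221.96415874] [-3.07391184e+00 -6.41924369e-01  4.06512746e-04] 87.76521124216939
```

View pics/s0.png

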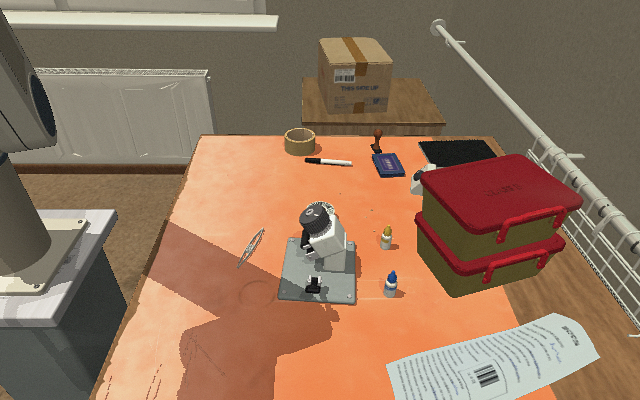

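View pics/t0.png

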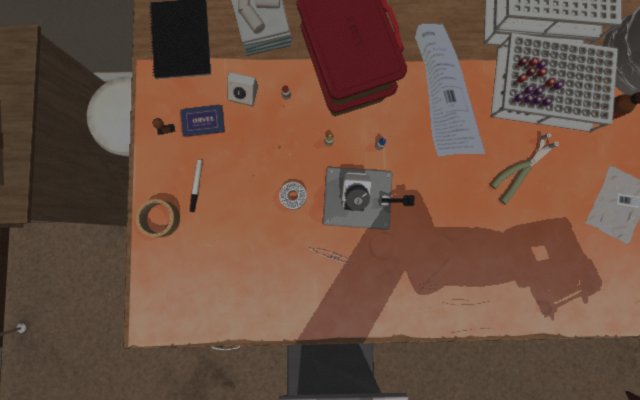

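Side view: the ring is at about (315,215), the lever at (313,284), the vials at (387,237) and (391,283), and the tweezers at (250,247). Top view: the ring is at (358,200), the lever pad at (408,200), the label roll at (292,195) and the tweezers at (328,254). The device front faces the robot.

Run:
```python
from h import *
D=np.load('pics/t0.npz');P=pts('top',D['d']);S=np.load('pics/s0.npz');Q=pts('side',S['d'])
# desk heights
print('desk z',P[280,200],Q[350,300])
roi=np.zeros((400,640),bool);roi[160:235,318:396]=1
m=roi&(abs(P[...,2]-14)<6)
hsv=cv2.cvtColor(D['im'],cv2.COLOR_RGB2HSV); m&=hsv[...,1]<90
xy=P[m][:,:2].astype(np.float32);r=cv2.minAreaRect(xy);print('plate',r,m.sum(),np.median(P[m][:,2]));print(cv2.boxPoints(r))
for n,I,X,(r0,r1,c0,c1) in(('top',D['im'],P,(175,215,335,380)),('side',S['im'],Q,(195,245,290,340))):
    R=np.zeros((400,640),bool);R[r0:r1,c0:c1]=1
    k=R&(I.max(2)<95)&(X[...,2]>110);p=X[k];print(n,k.sum(),p.mean(0),p.min(0),p.max(0))
R=np.zeros((400,640),bool);R[185:215,375:425]=1
k=R&(D['im'].max(2)<60)&(P[...,2]>25);p=P[k];print('lever',k.sum(),p.mean(0),p.min(0),p.max(0))
a,b=S['im'][190:310,265:375],D['im'][150:245,310:430]
v=np.vstack([cv2.resize(a,(500,300),interpolation=2),cv2.resize(b,(500,300),interpolation=2)])
cv2.imwrite('pics/c1.png',np.hstack([cv2.resize(a,(480,524),interpolation=2)[:480],cv2.resize(b,(320,480),interpolation=2)])[:,:,::-1]) if 0 else cv2.imwrite('pics/c1.png',v[:,:,::-1])
```

```text
desk z [441.58483631 351.79865366  -2.23336992] [ 603.6658055  -232.39694764    1.35643861]
plate ((642.7298583984375, -48.99833679199219), (169.12078857421875, 149.18209838867188), 84.8608169555664) 2691 12.65543178999872
[[ 560.86414  -126.53728 ]
 [ 709.44653  -139.90033 ]
 [ 724.5956     28.540604]
 [ 576.0132     41.903656]]
top 488 [631.01598635 -29.66714562 145.3931132 ] [544.25581565 -58.52044526 110.11529195] [675.58086814  74.39471683 968.04724234]
side 531 [631.20122169 -48.76994938 137.67654378] [ 602.54346366 -625.36952112  110.41965684] [660.10966945  -7.3421631  629.0973634 ]
lever 185 [ 628.35224328 -144.67846747   73.72760588] [ 544.25581565 -170.9351816    31.69490521] [639.9280139   74.39471683 968.04724234]
```

View pics/c1.png

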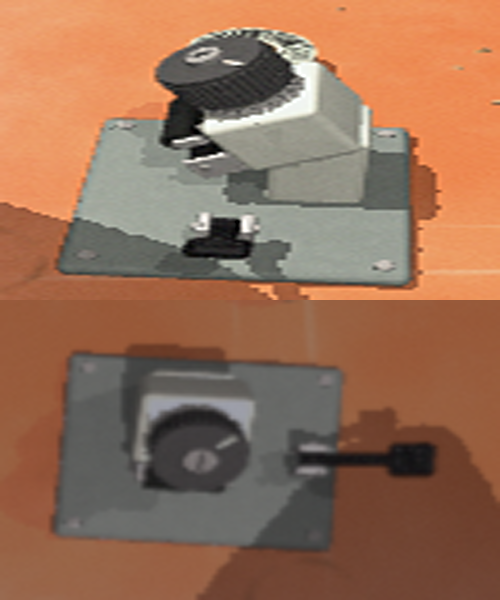

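The crop shows the ring top with a white index mark to the right and back of its centre. The lever points right, raised, with its pad at about (410,459) in the lower half of the crop. Next I fit the ring axis.

Run:
```python
from h import *
D=np.load('pics/t0.npz');P=pts('top',D['d']);S=np.load('pics/s0.npz');Q=pts('side',S['d'])
y=-0.0897;x=np.array([np.cos(y),np.sin(y),0]);l=np.array([-np.sin(y),np.cos(y),0]);z=np.array([0,0,1.]);a=-.5*x+.866*z;f=.866*x+.5*z
print('Vec a',a.round(3))
for n,I,X,d,(r0,r1,c0,c1) in(('top',D['im'],P,D['d'],(175,225,335,385)),('side',S['im'],Q,S['d'],(195,245,290,345))):
    R=np.zeros((400,640),bool);R[r0:r1,c0:c1]=1
    k=R&(d>0)&(I.max(2)<110)&(X[...,2]>100);p=X[k]
    h=p@a; hi=np.histogram(h,bins=np.arange(h.max()-50,h.max()+1,4)); print(hi[0],hi[1].round())
    top=p[h>np.percentile(h,97)-6]
    q=np.c_[top@f,top@l].astype(np.float32);(cu,cv),r=cv2.minEnclosingCircle(q);hm=np.median(top@a)
    c=cu*f+cv*l+hm*a;print(n,len(top),'r',r,'topc',c.round(1),'origin',(c-30*a-115*z).round(1))
    w=top[:, ]
    # plane normal
    u,s,vt=np.linalg.svd(top-top.mean(0));print('normal',vt[2].round(3),s.round(1))
for n,I,X,d,(r0,r1,c0,c1) in(('top',D['im'],P,D['d'],(185,215,375,425)),('side',S['im'],Q,S['d'],(270,300,290,340))):
    R=np.zeros((400,640),bool);R[r0:r1,c0:c1]=1
    k=R&(d>0)&(I.max(2)<60)&(X[...,2]>20);p=X[k]
    o=np.array([645,-46,0]);q=np.c_[(p-o)@x,(p-o)@l,p[:,2]];i=np.argsort(q[:,1]);print(n,q[i][::max(1,len(i)//14)].round(0).tolist())
```

```text
Vec a [-0.498  0.045  0.866]
[ 17  23   0   3  10  11  20  17  19  25 222 143] [-235. -231. -227. -223. -219. -215. -211. -207. -203. -199. -195. -191.
 -187.]
top 363 r 26.41347312927246 topc [624.6 -31.5 140.2] origin [639.5 -32.9  -0.8]
normal [-0.496  0.043  0.867] [256.5 250.9  32.6]
[  0  28   7  10  36  50  48  53  53  52 137 152] [-234. -230. -226. -222. -218. -214. -210. -206. -202. -198. -194. -190.
 -186.]
side 301 r 26.961517333984375 topc [622.7 -32.7 140.9] origin [637.6 -34.1  -0. ]
normal [-0.48   0.006  0.877] [242.9 230.6  27.2]
top [[-16.0, -126.0, 84.0], [-12.0, -123.0, 85.0], [-14.0, -121.0, 86.0], [3.0, -118.0, 83.0], [-11.0, -116.0, 78.0], [1.0, -113.0, 76.0], [-4.0, -111.0, 77.0], [-16.0, -107.0, 73.0], [-4.0, -105.0, 71.0], [-5.0, -98.0, 69.0], [-9.0, -89.0, 58.0], [-4.0, -81.0, 51.0], [-9.0, -74.0, 47.0], [-9.0, -67.0, 45.0], [-2.0, -60.0, 43.0]]
side [[-11.0, -129.0, 83.0], [-4.0, -128.0, 80.0], [1.0, -127.0, 82.0], [-22.0, -127.0, 84.0], [-8.0, -125.0, 86.0], [-10.0, -124.0, 85.0], [-6.0, -122.0, 86.0], [-17.0, -119.0, 83.0], [-22.0, -117.0, 77.0], [-4.0, -112.0, 79.0], [2.0, -108.0, 74.0], [-14.0, -92.0, 62.0], [-9.0, -80.0, 55.0], [-4.0, -72.0, 40.0], [-6.0, -67.0, 46.0]]
```

```bash
cat >> h.py <<'E'
yw=-0.0897;X=np.array([np.cos(yw),np.sin(yw),0]);L=np.array([-np.sin(yw),np.cos(yw),0]);Z=np.array([0,0,1.])
A=-.5*X+.866*Z; O=np.array([638.5,-33.5,0])
Rs=Ro.from_rotvec([-3.07391184,-.641924369,.0004065]).as_matrix()
def Rring(spin):   # reference: start orientation carried by q1, tilted so tool z = -A, then spun about tool z
    R0=Ro.from_rotvec([0,0,1.178-0.05]).as_matrix()@Rs
    z=-A; y=R0[:,1]-z*(R0[:,1]@z); y/=np.linalg.norm(y)
    return np.c_[np.cross(y,z),y,z]@Ro.from_rotvec([0,0,spin]).as_matrix()
def go(p,R):
    o=ctrl.get_obs();C=Ro.from_rotvec(o['orientation']).as_matrix()
    print('t',round(o['t'],2),'ee',np.round(o['ee_pos'],1),'q',np.round(o['qpos'],2),'F',np.round(o['ft_force'],1),'M',np.round(o['moment'],2),'w',round(o['width'],1),round(o['grasp_force'],1))
    print('turn',np.round(Ro.from_matrix(C.T@R).as_rotvec()/1.5,3),'shift',np.round(C.T@(p-o['ee_pos'])/200,3))
E
python3 -c "
from h import *
print(Rs.round(2),Rring(0).round(2))
go(O+115*Z+120*A,Rring(0))"
```

```text
[[ 0.92  0.4  -0.  ]
 [ 0.4  -0.92  0.  ]
 [ 0.   -0.   -1.  ]] [[ 0.03  0.87  0.5 ]
 [ 1.   -0.01 -0.04]
 [-0.03  0.5  -0.87]]
t 0.1 ee [ 250.  -572.3  222. ] q [-1.18  0.42  1.63  0.    1.09 -0.02] F [0.7 0.3 0.9] M [-0.01 -0.06 -0.02] w 87.8 0.0
turn [-0.324  0.176 -0.74 ] shift [ 2.595 -1.835  0.018]
```

servo_tool([
  [0,0,0,0.1,-0.07,-0.1,87],
  [-0.03,0.02,-0.07,0.25,-0.18,-0.2,87],
  [-0.06,0.04,-0.15,0.4,-0.3,-0.2,87],
  [-0.1,0.06,-0.23,0.6,-0.42,-0.2,87],
  [-0.13,0.07,-0.3,0.8,-0.56,-0.2,87],
  [-0.16,0.09,-0.37,1,-0.7,-0.2,87],
])

```text
t: 0.85
ee_pos: [377.9, -362.8, 262.6]
orientation: [2.585, 1.368, 0.265]
ft_force: [0.8, 0.2, 0.0]
width: 87.0
grasp_force: 0.0
```

```bash
python3 -c "
from h import *
go(O+115*Z+120*A,Rring(0))"
```

```text
t 0.85 ee [ 377.9 -362.8  262.6] q [-0.86  0.12  1.98  0.18  0.81 -0.38] F [0.8 0.2 0. ] M [0.07 0.07 0.06] w 87.0 0.0
turn [-0.161  0.086 -0.368] shift [ 1.932 -0.18   0.302]
```

servo_tool([
  [-0.03,0.015,-0.07,0.15,-0.02,0,87],
  [-0.06,0.03,-0.14,0.32,-0.03,0,87],
  [-0.09,0.05,-0.21,0.5,-0.05,0,87],
  [-0.12,0.07,-0.28,0.7,-0.07,0,87],
  [-0.15,0.08,-0.34,0.85,-0.08,0,87],
  [-0.16,0.086,-0.368,1,-0.1,0,87],
])

```text
t: 1.6
ee_pos: [472.8, -186.6, 269.5]
orientation: [1.938, 1.891, 0.47]
ft_force: [-0.4, -0.2, -0.4]
width: 87.1
grasp_force: 0.0
```

```bash
python3 -c "
from h import *
go(O+115*Z+120*A,Rring(0))
go(O+115*Z+120*A,Rring(-1.3))"
```

```text
t 1.6 ee [ 472.8 -186.6  269.5] q [-0.53  0.01  2.16  0.43  0.53 -0.83] F [-0.4 -0.2 -0.4] M [-0.02  0.07 -0.  ] w 87.1 0.0
turn [-0.002 -0.    -0.002] shift [0.817 0.324 0.447]
t 1.6 ee [ 472.8 -186.6  269.5] q [-0.53  0.01  2.16  0.43  0.53 -0.83] F [-0.4 -0.2 -0.4] M [-0.02  0.07 -0.  ] w 87.1 0.0
turn [-0.001 -0.001 -0.868] shift [0.817 0.324 0.447]
```

servo_tool([
  [0,0,0,0.2,0.08,0.1,87],
  [0,0,0,0.4,0.16,0.2,87],
  [0,0,0,0.6,0.24,0.3,87],
  [0,0,0,0.75,0.3,0.4,87],
  [0,0,0,0.817,0.324,0.447,87],
  [0,0,0,0.817,0.324,0.447,87],
])

```text
t: 2.35
ee_pos: [579.0, -28.4, 218.3]
orientation: [1.938, 1.893, 0.468]
ft_force: [-0.2, -0.3, -0.6]
width: 86.9
grasp_force: 0.0
```

```bash
python3 -c "
from h import *
go(O+115*Z+60*A,Rring(-1.3))"
```

```text
t 2.35 ee [579.  -28.4 218.3] q [-0.06  0.2   2.09 -0.04  0.33 -0.01] F [-0.2 -0.3 -0.6] M [-0.02  0.16  0.02] w 86.9 0.0
turn [-0.002 -0.002 -0.868] shift [0.001 0.001 0.297]
```

servo_tool([
  [0,0,-0.11,0,0,0,87],
  [0,0,-0.22,0,0,0,87],
  [0,0,-0.34,0,0,0,87],
  [0,0,-0.46,0,0,0.03,87],
  [0,0,-0.58,0,0,0.06,87],
  [0,0,-0.7,0,0,0.1,87],
  [0,0,-0.8,0,0,0.15,87],
  [0,0,-0.9,0,0,0.2,87],
  [0,0,-1,0,0,0.25,87],
  [0,0,-1,0,0,0.3,87],
])

```text
t: 3.6
ee_pos: [608.7, -33.0, 167.2]
orientation: [0.13, 2.618, -0.029]
ft_force: [-0.3, -0.1, -0.1]
width: 87.0
grasp_force: 0.0
```

Run:
```python
from h import *
snap('side','s1');snap('top','t1')
a=cv2.imread('pics/s1.png')[130:310,200:400];b=cv2.imread('pics/t1.png')[130:270,280:436]
cv2.imwrite('pics/c2.png',np.hstack([cv2.resize(a,(400,360)),cv2.resize(b,(400,360))]))
go(O+115*Z+3*A,Rring(-1.5))
```

```text
t 3.7 ee [608.6 -32.7 166.5] q [-0.07  0.33  2.06 -0.05  0.22 -1.49] F [-0.   0.1  1.4] M [0.12 0.04 0.03] w 86.9 0.0
turn [-0.001 -0.003 -0.005] shift [-0.001  0.01   0.283]
```

View pics/c2.png

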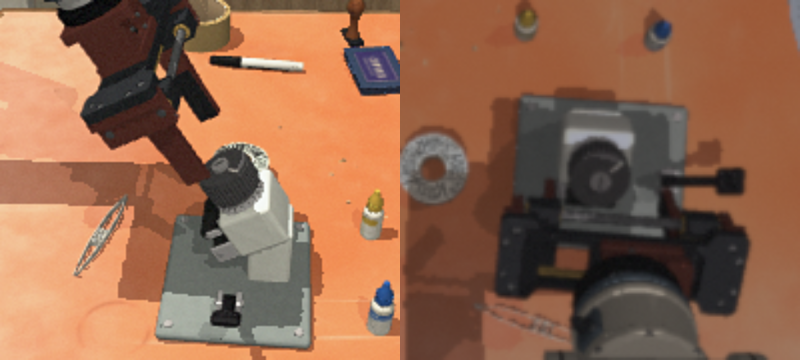

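The picture shows the gripper above the ring with its fingers on either side (ring at (232,180) left, (598,175) right). Joint 5 is heading towards its 0.11 limit, so I will lean the tool about 27° instead of 30° and grip a little higher.

```bash
cat >> h.py <<'E'
def Rt(th,spin):
    R=Rring(0);return Ro.from_rotvec(-L*(np.pi/6-th)).as_matrix()@R if 0 else None
def tgt(th,h,spin):
    R=Ro.from_rotvec(L*(np.pi/6-th)).as_matrix()@Rring(spin)
    return O+115*Z+h*A+19*R[:,2],R
E
python3 - <<'E'
from h import *
p,R=tgt(np.radians(27),24,-1.5);print(R[:,2],-A)
go(p,R)
from scipy.optimize import least_squares
Q=np.array([[.423,1.63,1.089],[.2,2.09,.33],[.33,2.06,.22]])
E=[[250.2,-572.7,222.7],[579,-28.4,218.3],[608.6,-32.7,166.5]]
E=np.array([[np.hypot(e[0],e[1]),e[2]] for e in E])
def fk(k,q):
    a=q[...,0];b=a+q[...,1];c=b+q[...,2]
    return np.stack([k[1]*np.sin(a)+k[2]*np.sin(b)+k[3]*np.sin(c),k[0]+k[1]*np.cos(a)+k[2]*np.cos(b)+k[3]*np.cos(c)],-1)
s=least_squares(lambda k:(fk(k,Q)-E).ravel(),[150,420,400,250]);print(s.x,s.fun.round(1))
for th in(30,28,27,25):
  for h in(20,24):
    p,R=tgt(np.radians(th),h,-1.5)
    g=least_squares(lambda q:np.r_[fk(s.x,q)-[np.hypot(p[0],p[1]),p[2]],(q.sum()-np.pi+np.radians(th))*300],[.4,2,.2]);print(th,h,g.x.round(3),g.cost)
E
```

```text
[ 0.45216662 -0.04066848 -0.89098116] [ 0.49798983 -0.04478988 -0.866     ]
t 3.7 ee [608.6 -32.7 166.5] q [-0.07  0.33  2.06 -0.05  0.22 -1.49] F [-0.   0.1  1.4] M [0.12 0.04 0.03] w 86.9 0.0
turn [-0.     0.032 -0.005] shift [0.004 0.01  0.273]
[181.10662193 561.65397726 443.10866479 259.66883415] [-1.9  5.4 -5.4 -3.8  6.7 -1.6]
30 20 [0.435 2.045 0.138] 7.42091314302721e-27
30 24 [0.427 2.047 0.144] 4.011998652534337e-26
28 20 [0.438 2.025 0.19 ] 3.3015801035762397e-26
28 24 [0.43  2.027 0.196] 4.513270453995714e-26
27 20 [0.44  2.015 0.216] 6.866245319043687e-27
27 24 [0.432 2.017 0.222] 6.866245319043687e-27
25 20 [0.444 1.995 0.267] 1.0474347188104866e-27
25 24 [0.436 1.997 0.273] 4.202915317549466e-26
```

servo_tool([
  [0,0.01,0,0,0.01,0.03,87],
  [0,0.02,-0.003,0,0.01,0.08,87],
  [0,0.023,-0.003,0.002,0.01,0.14,87],
  [0,0.023,-0.003,0.003,0.01,0.2,87],
  [0,0.023,-0.003,0.003,0.01,0.25,87],
  [0,0.023,-0.003,0.003,0.01,0.274,87],
  [0,0.023,-0.003,0.003,0.01,0.274,87],
])

```text
t: 4.58
ee_pos: [635.6, -32.5, 118.9]
orientation: [0.122, 2.653, -0.029]
ft_force: [-0.9, 0.6, -1.0]
width: 86.9
grasp_force: 0.0
```

```bash
python3 -c "
from h import *
p,R=tgt(np.radians(28),24,-1.5);go(p,R)"
```

```text
t 4.58 ee [635.6 -32.5 118.9] q [-0.06  0.45  2.01 -0.06  0.2  -1.48] F [-0.9  0.6 -1. ] M [0.11 0.05 0.03] w 86.9 0.0
turn [-0.    -0.002  0.   ] shift [ 0.    -0.004 -0.001]
```

servo_tool([
  [0,0,0,0,0,0,65],
  [0,0,0,0,0,0,50],
  [0,0,0,0,0,0,40],
  [0,0,0,0,0,0,40],
  [0,0,0,0,0,0,40],
  [0,0,0,0,0,0,40],
])

```text
t: 5.32
ee_pos: [635.8, -32.4, 119.6]
orientation: [0.122, 2.652, -0.029]
ft_force: [-1.5, 3.0, 3.6]
width: 51.1
grasp_force: 30.0
```

```bash
python3 -c "
from h import *
p,R=tgt(np.radians(28),24,-1.5);go(p,R)"
```

```text
t 5.33 ee [635.8 -32.4 119.6] q [-0.06  0.45  2.01 -0.06  0.2  -1.48] F [-1.5  3.   3.6] M [0.52 0.1  0.2 ] w 51.1 30.0
turn [ 0.    -0.001  0.001] shift [ 0.003 -0.005  0.002]
```

servo_tool([
  [0,0,0.08,0,0,0,40],
  [0,0,0.16,0,0,0,40],
  [0,0,0.24,0,0,0,40],
  [0,0,0.32,0,0,0,40],
  [0,0,0.4,0,0,0,40],
  [0,0,0.48,0,0,0,40],
  [0,0,0.56,0,0,0,40],
  [0,0,0.64,0,0,0,40],
  [0,0,0.72,0,0,0,40],
  [0,0,0.8,0,0,0,40],
])

```text
t: 6.58
ee_pos: [636.1, -32.3, 119.7]
orientation: [1.633, 2.157, 0.357]
ft_force: [-2.4, 1.7, 2.3]
width: 50.9
grasp_force: 30.1
```

```bash
cat >> h.py <<'E'
def st(spin):
    p,R=tgt(np.radians(28),24,spin);go(p,R);o=ctrl.get_obs();C=Ro.from_rotvec(o['orientation']).as_matrix()
    print('Mz tool',(np.array(o['moment'])@C).round(3),'F tool',(np.array(o['ft_force'])@C).round(1))
E
python3 -c "
from h import *
st(-.3)"
```

```text
t 6.58 ee [636.1 -32.3 119.7] q [-0.06  0.45  2.01 -0.06  0.19 -0.28] F [-2.4  1.7  2.3] M [ 0.84 -0.64  0.53] w 50.9 30.1
turn [-0.001 -0.    -0.002] shift [-0.003 -0.006  0.002]
Mz tool [-0.891  0.766 -0.05 ] F tool [ 1.8 -0.6 -3.2]
```

servo_tool([
  [0,0,0.05,0,0,0,40],
  [0,0,0.1,0,0,0,40],
  [0,0,0.15,0,0,0,40],
  [0,0,0.2,0,0,0,40],
  [0,0,0.2,0,0,0,40],
])

```text
t: 7.2
ee_pos: [636.1, -32.4, 119.7]
orientation: [1.955, 1.915, 0.442]
ft_force: [-0.9, 2.5, 2.0]
width: 51.4
grasp_force: 30.1
```

```bash
python3 -c "
from h import *
st(0)"
```

```text
t 7.2 ee [636.1 -32.4 119.7] q [-0.06  0.45  2.01 -0.06  0.19  0.02] F [-0.9  2.5  2. ] M [ 0.55 -0.65  0.35] w 51.4 30.1
turn [-0.001 -0.     0.001] shift [-0.004 -0.005  0.002]
Mz tool [-0.645  0.652 -0.026] F tool [ 2.5  0.2 -2.3]
```

servo_tool([
  [0,0,0.06,0,0,0,40],
  [0,0,0.12,0,0,0,40],
  [0,0,0.18,0,0,0,40],
  [0,0,0.24,0,0,0,40],
  [0,0,0.24,0,0,0,40],
])

```text
t: 7.82
ee_pos: [636.0, -32.5, 119.7]
orientation: [2.304, 1.562, 0.536]
ft_force: [-1.8, 2.6, 2.9]
width: 51.3
grasp_force: 30.1
```

```bash
python3 -c "
from h import *
st(0.36)"
```

```text
t 7.83 ee [636.  -32.5 119.7] q [-0.06  0.45  2.01 -0.06  0.19  0.37] F [-1.8  2.6  2.9] M [ 0.37 -0.45  0.32] w 51.3 30.1
turn [-0.001  0.     0.002] shift [-0.005 -0.003  0.002]
Mz tool [-0.256  0.611 -0.095] F tool [ 2.2 -1.1 -3.5]
```

servo_tool([
  [0,0,0.06,0,0,0,40],
  [0,0,0.12,0,0,0,40],
  [0,0,0.18,0,0,0,40],
  [0,0,0.24,0,0,0,40],
  [0,0,0.24,0,0,0,40],
])

```text
t: 8.45
ee_pos: [635.9, -32.5, 119.5]
orientation: [2.599, 1.149, 0.617]
ft_force: [-2.2, 2.5, 2.8]
width: 51.7
grasp_force: 30.0
```

```bash
python3 -c "
from h import *
st(0.72)"
```

```text
t 8.45 ee [635.9 -32.5 119.5] q [-0.06  0.45  2.01 -0.06  0.2   0.73] F [-2.2  2.5  2.8] M [ 0.14 -0.25  0.12] w 51.7 30.0
turn [-0.001  0.001  0.002] shift [-0.005 -0.     0.001]
Mz tool [-0.066  0.307 -0.032] F tool [ 1.3 -2.  -3.6]
```

servo_tool([
  [0,0,0.05,0,0,0,40],
  [0,0,0.1,0,0,0,40],
  [0,0,0.15,0,0,0,40],
  [0,0,0.17,0,0,0,40],
  [0,0,0.17,0,0,0,40],
])

```text
t: 9.07
ee_pos: [635.7, -32.5, 119.4]
orientation: [2.769, 0.821, 0.666]
ft_force: [-2.5, 1.5, 4.1]
width: 51.4
grasp_force: 30.0
```

```bash
python3 -c "
from h import *
st(0.975)"
```

```text
t 9.07 ee [635.7 -32.5 119.4] q [-0.06  0.45  2.01 -0.06  0.2   0.99] F [-2.5  1.5  4.1] M [-0.09 -0.05  0.4 ] w 51.4 30.0
turn [-0.001  0.001  0.002] shift [-0.004  0.002  0.001]
Mz tool [ 0.051  0.114 -0.391] F tool [ 0.5 -1.2 -4.8]
```

servo_tool([
  [0,0,0.02,0,0,0,40],
  [0,0,0.04,0,0,0,40],
  [0,0,0.04,0,0,0,40],
  [0,0,0.04,0,0,0,40],
])

```text
t: 9.57
ee_pos: [634.8, -33.1, 119.0]
orientation: [2.806, 0.736, 0.674]
ft_force: [-4.7, -2.8, 4.4]
width: 50.9
grasp_force: 30.0
```

Run:
```python
from h import *
st(1.035)
snap('side','s2');snap('top','t2')
a=cv2.imread('pics/s2.png')[190:270,270:370];b=cv2.imread('pics/t2.png')[160:240,310:410]
cv2.imwrite('pics/c3.png',np.hstack([cv2.resize(a,(400,320)),cv2.resize(b,(400,320))]))
```

```text
t 9.57 ee [634.8 -33.1 119. ] q [-0.06  0.45  2.01 -0.06  0.2   1.05] F [-4.7 -2.8  4.4] M [-0.85  0.38  0.14] w 50.9 30.0
turn [-0.001  0.003 -0.   ] shift [0.002 0.002 0.001]
Mz tool [-0.416 -0.655 -0.539] F tool [-3.4  1.5 -6. ]
```

View pics/c3.png

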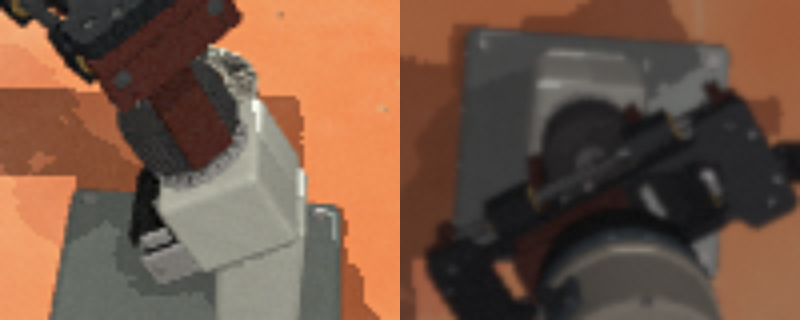

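The torque rises to −0.54 N·m after about 7 clicks, so the ring is at its stop. The picture shows the fingers gripping the ring at (195,130) left and (590,150) right. Now I back off three clicks, plus a little wind-up.

servo_tool([
  [0,0,-0.08,0,0,0,40],
  [0,0,-0.16,0,0,0,40],
  [0,0,-0.24,0,0,0,40],
  [0,0,-0.32,0,0,0,40],
  [0,0,-0.4,0,0,0,40],
  [0,0,-0.48,0,0,0,40],
  [0,0,-0.56,0,0,0,40],
  [0,0,-0.64,0,0,0,40],
  [0,0,-0.72,0,0,0,40],
  [0,0,-0.72,0,0,0,40],
])

```text
t: 10.92
ee_pos: [636.2, -33.7, 119.6]
orientation: [1.911, 1.952, 0.429]
ft_force: [-1.8, -5.8, 2.3]
width: 50.9
grasp_force: 30.1
```

servo_tool([
  [0,0,0,0,0,0,40],
  [0,0,0,0,0,0,40],
])

```text
t: 11.18
ee_pos: [636.2, -33.6, 119.6]
orientation: [1.912, 1.951, 0.429]
ft_force: [-1.3, -6.3, 2.4]
width: 51.6
grasp_force: 30.1
```

```bash
python3 -c "
from h import *
st(-.05)"
```

```text
t 11.18 ee [636.2 -33.6 119.6] q [-0.07  0.45  2.01 -0.06  0.19 -0.03] F [-1.3 -6.3  2.4] M [-1.08 -0.56 -0.52] w 51.6 30.1
turn [-0.001  0.    -0.005] shift [ 0.002 -0.005  0.001]
Mz tool [-0.521 -1.211 -0.02 ] F tool [-6.4 -0.2 -2.5]
```

servo_tool([
  [0,0,0,0,0,0,60],
  [0,0,0,0,0,0,87],
  [0,0,0,0,0,0,87],
  [0,0,0,0,0,0,87],
  [0,0,0,0,0,-0.1,87],
  [0,0,0,0,0,-0.25,87],
  [0,0,0,0,0,-0.4,87],
  [0,0,0,0,0,-0.55,87],
  [0,0,0,0,0,-0.7,87],
  [0,0,0,0,0,-0.7,87],
])

```text
t: 12.42
ee_pos: [571.1, -26.5, 245.3]
orientation: [1.907, 1.953, 0.432]
ft_force: [0.4, 0.3, -0.6]
width: 87.2
grasp_force: 0.0
```

Run:
```python
from h import *
st(0)
snap('side','s3');snap('top','t3')
T=O+115*Z+30*A
def rect(f,n,S=8):   # rectify ring top face: u = L(left), v = back
    c=ctrl.camera_info(n);im=np.load('pics/'+f+'.npz')['im'];F=.866*X+.5*Z
    g=np.linspace(-30,30,300);U,V=np.meshgrid(g[::-1],g[::-1])
    p=T+U[...,None]*L+V[...,None]*F; q=p@np.array(c['R']).T+np.array(c['t']);q=q@np.array(c['intrinsics']).T
    return cv2.remap(im,(q[...,0]/q[...,2]).astype(np.float32),(q[...,1]/q[...,2]).astype(np.float32),1)
r=np.vstack([np.hstack([rect('s0','side'),rect('s3','side')]),np.hstack([rect('t0','top'),rect('t3','top')])])
cv2.imwrite('pics/c4.png',r[:,:,::-1])
```

```text
t 12.43 ee [571.1 -26.5 245.3] q [-0.06  0.15  2.06 -0.03  0.44 -0.06] F [ 0.4  0.3 -0.6] M [ 0.03  0.15 -0.  ] w 87.2 0.0
turn [0.001 0.    0.03 ] shift [-0.003 -0.012  0.71 ]
Mz tool [0.149 0.027 0.009] F tool [0.4 0.1 0.7]
```

View pics/c4.png

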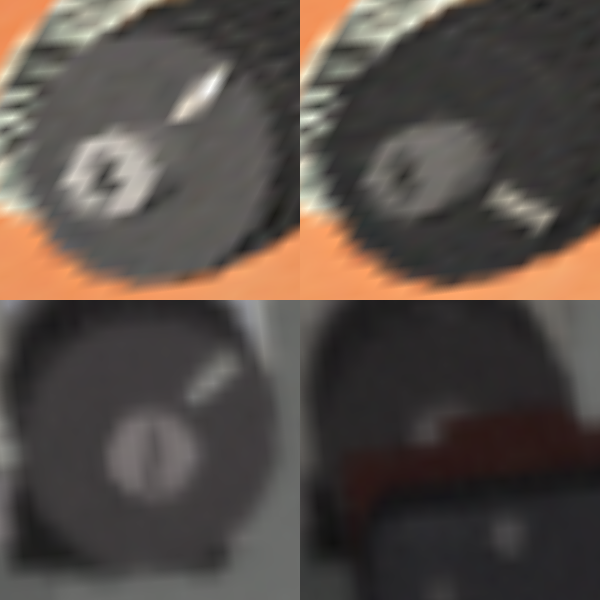

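Left is before, right is after. In the side view the mark moved from about (200,95) to (220,208) on the rectified face, roughly 80° clockwise, which matches 7 clicks going to 3. Next is the lever.

```bash
python3 -c "
from h import *
R=tgt(0,0,0)[1];print(R.round(2));go(O-118*L+160*Z,R)"
```

```text
[[ 0.02  1.    0.  ]
 [ 1.   -0.02 -0.  ]
 [-0.   -0.   -1.  ]]
t 12.53 ee [570.6 -26.6 243. ] q [-0.06  0.15  2.06 -0.03  0.44 -0.06] F [ 0.3 -0.4 -0. ] M [-0.02  0.15 -0.03] w 87.1 0.0
turn [0.323 0.029 0.03 ] shift [-0.602  0.039  0.526]
```

servo_tool([
  [0.05,0,0,-0.15,0,0,40],
  [0.12,0.01,0.01,-0.3,0,0,10],
  [0.18,0.015,0.015,-0.45,0,0,0],
  [0.24,0.02,0.02,-0.6,0,0.1,0],
  [0.3,0.03,0.03,-0.602,0.01,0.2,0],
  [0.323,0.029,0.03,-0.602,0.02,0.3,0],
  [0.323,0.029,0.03,-0.602,0.039,0.42,0],
  [0.323,0.029,0.03,-0.602,0.039,0.526,0],
  [0.323,0.029,0.03,-0.602,0.039,0.526,0],
])

```text
t: 13.65
ee_pos: [626.7, -150.7, 157.2]
orientation: [-2.243, -2.194, 0.004]
ft_force: [-0.2, -0.5, -0.4]
width: 1.7
grasp_force: 0.0
```

Run:
```python
from h import *
R=tgt(0,0,0)[1];go(O-118*L+90*Z,R);go(O-133*L+44*Z,R)
snap('side','s4');snap('top','t4')
a=cv2.imread('pics/s4.png')[160:320,230:390];b=cv2.imread('pics/t4.png')[140:260,320:440]
cv2.imwrite('pics/c5.png',np.hstack([cv2.resize(a,(400,400)),cv2.resize(b,(400,400))]))
```

```text
t 13.65 ee [ 626.7 -150.7  157.2] q [-0.25  0.53  1.63 -0.    0.99 -0.23] F [-0.2 -0.5 -0.4] M [-0.03 -0.04 -0.03] w 1.7 0.0
turn [-0.003 -0.    -0.   ] shift [-0.002  0.008  0.336]
t 13.65 ee [ 626.7 -150.7  157.2] q [-0.25  0.53  1.63 -0.    0.99 -0.23] F [-0.2 -0.5 -0.4] M [-0.03 -0.04 -0.03] w 1.7 0.0
turn [-0.003 -0.    -0.   ] shift [-0.077  0.004  0.566]
```

View pics/c5.png

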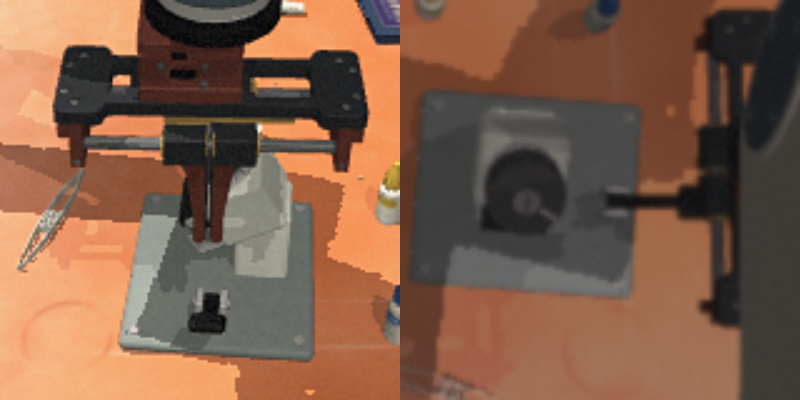

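The shut fingers at (208,240) left are in line with the lever pad at (207,320). Now I press down, drifting outward with the pad.

servo_tool([
  [0,0,0,0,0.004,0.2,0],
  [0,0,0,0,0.006,0.32,0],
  [0,0,0,-0.015,0.006,0.37,0],
  [0,0,0,-0.03,0.006,0.42,0],
  [0,0,0,-0.045,0.005,0.46,0],
  [0,0,0,-0.06,0.004,0.5,0],
  [0,0,0,-0.07,0.004,0.53,0],
  [0,0,0,-0.077,0.004,0.55,0],
  [0,0,0,-0.077,0.004,0.56,0],
  [0,0,0,-0.077,0.004,0.56,0],
])

```text
t: 15.0
ee_pos: [627.9, -166.4, 48.0]
orientation: [-2.246, -2.196, 0.001]
ft_force: [-0.1, -0.9, -0.2]
width: 0.3
grasp_force: 0.0
```

```bash
python3 -c "
from h import *
R=tgt(0,0,0)[1];go(O-133*L+43*Z,R)"
```

```text
t 15.0 ee [ 627.9 -166.4   48. ] q [-0.28  0.68  1.66 -0.    0.8  -0.25] F [-0.1 -0.9 -0.2] M [-0.01 -0.03 -0.02] w 0.3 0.0
turn [-0.  0. -0.] shift [ 0.002 -0.007  0.025]
```

servo_tool([
  [0,0,0,0,0,0.01,0],
  [0,0,0,0,0,0.02,0],
  [0,0,0,0,0,0.025,0],
  [0,0,0,0,0,0.03,0],
  [0,0,0,0,0,0.03,0],
])

```text
t: 15.62
ee_pos: [628.4, -166.6, 44.5]
orientation: [2.245, 2.196, -0.0]
ft_force: [-6.9, 1.3, 19.1]
width: 0.3
grasp_force: 9.9
```

A force of 19 N at z = 44.5 mm means the lever is at its firm stop. Retracting.

servo_tool([
  [0,0,0,0,0,0.005,0],
  [0,0,0,0,0,0.005,0],
  [0,0,0,0,0,-0.1,0],
  [0,0,0,0,0,-0.3,0],
  [0,0,0,-0.2,0,-0.5,0],
  [0,0,0,-0.5,0,-0.6,0],
  [0,0,0,-0.8,0,-0.7,0],
  [0,0,0,-1,0,-0.7,0],
  [0,0,0,-1,0,-0.7,0],
])

```text
t: 16.75
ee_pos: [623.3, -369.4, 182.8]
orientation: [2.249, 2.191, -0.0]
ft_force: [0.1, 0.8, 0.2]
width: 0.6
grasp_force: 0.0
```

Run:
```python
from h import *
_,d=snap('side','s5');snap('top','t5')
a=cv2.imread('pics/s5.png')[180:320,230:370];b=cv2.imread('pics/t5.png')[140:260,270:430]
cv2.imwrite('pics/c6.png',np.hstack([cv2.resize(a,(400,400)),cv2.resize(b,(400,300)) if 0 else cv2.resize(b,(400,400))]))
D=np.load('pics/t5.npz');P=pts('top',D['d']);q=P-O;k=(D['d']>0)&(abs(q@X)<10)&(abs(q@L+140)<10);print('pad z',np.median(P[k][:,2]),k.sum())
```

```text
pad z 42.522509570102116 75
```

View pics/c6.png

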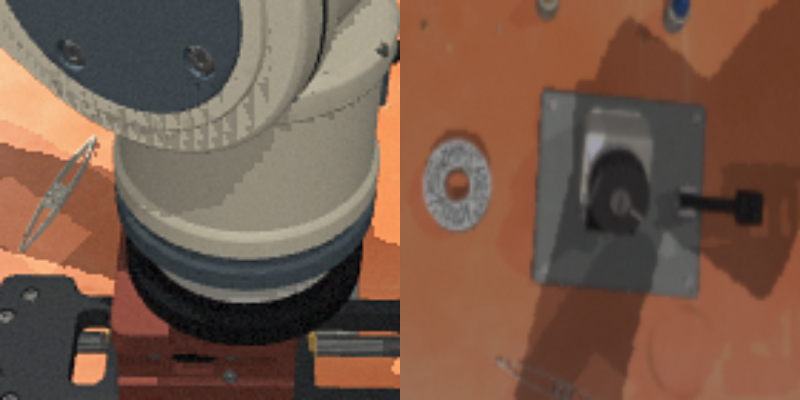

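The top view shows the lever extended, with its pad at (748,207) measuring z ≈ 43 mm, which is level. The ring mark is still at (640,215), and the label roll and tweezers have not moved. Handing in.

```bash
python3 -c "
from h import *
print(ctrl.close_job())"
```

```text
the job is handed in; nothing more can be done
None
```

The job is handed in, with no verdict shown: the ring was turned about 7 clicks to its stop and backed off three, the lock lever was pressed level (19 N at the stop) and let go, and nothing else appeared to have moved.

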